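# Reset the belt's safety interlock with its key

## Robot

A 7-joint arm with a two-finger parallel gripper is mounted at the origin on a cart in front of the work surface, level with it; the furniture and walls round the work are solid. World frame = base frame: x ahead of the robot, y to its left, z up, the work surface at z = 0. Lengths are in m, angles in rad, forces in N, time in s.
With the tool pointing down it reaches from about 0.4 to 0.85 m from the base axis. Payload 4.5 kg.
Tool frame: the origin (TCP) lies at the very end of the fingers, on their centre line; the grasp point (between the pads) lies 19 mm behind it (grip_point_offset is the distance from the TCP to the grasp point, in m); z points along the fingers, y is the line along which they close (so a half turn about z gives the same grasp; the last joint's range is limited). The gripper opens to 88 mm and grips with 3 to 60 N. Pads are 18 mm wide; open, the fingers measure 123 mm over their backs; the gripper's body (75 mm by 187 mm) begins 45 mm behind the grasp point.
Start: joints at [1.232, 0.689, -0.195, 1.565, 0.157, 0.902, -0.215], TCP at [0.228, -0.582, 0.239] pointing down, gripper open.
Joint ranges: [-3.01, 3.01], [-0.46, 2.08], [-1.47, 1.51], [0.13, 2.56], [-1, 4.14], [0.04, 2.09], [-2.66, 2.66]. Speed limits (rad/s): [2.57, 2.57, 3.14, 3.14, 3.14, 3.14, 3.14].

## Interface

Orientations are given as a unit quaternion [x, y, z, w].
In Python, from plant import get_state, snapshot, camera_params, finish_job, grip_point_offset gives the robot as it stands.
- The arm moves only by the shell command python3 -m handwheel 'ROWS' [FORCE]. ROWS is a JSON list of rows, 1 to 10 of them, each of 7 numbers: the opening from 0.0 (shut) to 1.0 (fully open), then dx, dy, dz in units of 50 mm, then a rotation vector rx, ry, rz in units of 0.05 rad; each row is the pose to reach, as a shift and turn from the pose commanded when the command began, along the tool's axes at that moment; what a row does not reach only later rows make up. A row lasts 1/10 s, in which the tool goes at most 0.05 m and 0.15 rad, less where a joint would pass 70% of its speed; a pose out of reach is approached as far as the arm can. The fingers move at their own pace and stop on an object; FORCE is the grip in N (left out, the last holds). Time passes only in rows, so rows that do not move let the fingers close. It prints the time, the measured TCP pose, the force, the opening and the grip force at its end. Input that does not fit is refused with a message, and nothing moves.
- get_state(): the state, without advancing time (a new reading comes with each control period).
- snapshot(name): name is "side" or "top" or "wrist"; returns (picture, depth): 400x640x3 uint8, red, green, blue; 400x640 float32, m along the optical axis (not along the pixel's ray), 0 where there is no reading.
- camera_params(name): a dict with "fx", "fy", "cx", "cy" (pixels), "rvec" (rotation vector, rad) and "tvec" (3), from world to camera coordinates, as OpenCV has them. Camera axes: x right, y down, z forward; pixel columns grow to the right and rows downward; lengths in m; the calibration is good to about 2 mm. A picture is of the moment at which its call begins: read the wrist's pose just before it. camera_params takes no time and is no camera call; for the wrist camera it gives the pose at the moment of the call.
- finish_job(): hands the job in; it is judged then, once.
The state is a dict: "clock": time; "q": joint angles; "qd": joint speeds; "joint_torque": joint torques, N m; "tool_pos": TCP position; "eef_rot": TCP orientation; "contact_force": force on the tool from outside, world axes, zero at the start; "moment": the same for the moment, N m; "opening": opening from 0.0 (shut) to 1.0 (fully open); "finger_force": force on a finger pad.
Only numpy, scipy, OpenCV 4.12 (cv2) and the standard library are available. Lean on these libraries where they do the work, as an engineer would, in place of code of your own. Each camera call takes 0.05 s, during which the arm holds its last target. There are 200 camera calls.

## Task

Reset the conveyor's yellow safety interlock: take the red-handled key from its blue holder, push it fully home in the key slot, turn it clockwise until you feel it lean firmly on the sprung stop inside and stay there a moment without straining the stop. Then turn it all the way back home, draw it out and stand it fully down in its holder again. Work gently, do not jam the key, and leave the other things on the table alone.

Things in the scene. Friction and masses are not known exactly. Their poses are not given: they have to be found in the camera images.
- interlock: fixed yellow box with grey face plate, 100 (x) x 90 (y) x 50 mm high, a 22 mm gland stub on its +x side. Origin: centre of its underside, straight below the key slot; z up. The bit passes the 6 mm face plate only near home, so a turned key is trapped. Fully in, the key's collar lies on the plate and the key's tip is 20 mm below the plate top (30 mm above this origin)
- keyway (a point): centre of the key slot, at the top of the face plate, 50 mm above the interlock's underside; axes as the interlock's. The slot is 22 mm along y and 8 mm along x, with 1.5 mm chamfers; the turning core just below has a socket of the same section. The key fits either way round (half a turn)
- lock_core (a joint): angle of the turning core: 0 at home (a hard limit), grows as the key is turned clockwise seen from above; friction about 0.04 N m, it stays where it is left. The key has up to about 0.2 rad of free play in it, each way
- stop_spring (a joint): deflection of the sprung stop hidden in the interlock: 0 until the core meets it, then grows with the core, 1.2 N m per rad, pushing back. Where the core meets it differs from case to case, from 0.6 to 1.25 rad of core angle, and cannot be seen. A firm lean is 0.10 to 0.30 rad (0.12 to 0.36 N m); more strains it
- key: loose upright key, 60 g, 64 mm tall, origin at the tip of its bit, z up. Steel bit 6 (x) x 20 (y) mm, 12 mm high; shank 7 mm thick; collar disc of 30 mm diameter from 20 to 24 mm above the tip; red flat handle 12 mm thick (x), 40 mm wide (y), from 24 to 64 mm. It starts in the holder
- key_bow (a point): the point to grip, in the handle of the key, 48 mm above its tip; fingers close along the key's x (12 mm); axes as the key's
- key_holder: fixed blue block 56 (x) x 64 (y) mm, 40 mm high, on a steel foot 70 x 90 x 4 mm. Origin: centre of its underside. Pocket in the centre of its top, 24 mm along y, 10 mm along x, 26 mm deep, 2 mm chamfers; the key stands in it with its collar on the block's top, so that its tip is 20 mm above this origin
- date_stamp: bystander: black-handled date stamp, 80 mm tall, standing; origin under it
- screwdriver: bystander: screwdriver with orange handle, 184 mm long, lying; origin under it
- blue_marker: bystander: white marker pen with blue cap, 140 mm long, lying; origin under it
- label_roll: bystander: roll of white labels, 68 mm in diameter, 40 mm high; origin under it
There are look-alikes about, which are no part of the job. There is more than one size of the key_holder; the one meant has the size given above.

How it is judged:
By the outcome, as a careful person would: the job done as asked, in the order asked, and still so for the second after the job is handed in, with the robot touching nothing.
It also fails if it takes over 72 s, if anything falls off the work surface, if the arm or the gripper's body presses on something with over 40 N, if the wrist force passes 120 N, or if a joint passes its speed limit or range.

## Working session

There is one attempt and no reset: what is moved stays moved. The work goes in short steps, Python scripts to look and compute and a shell command to move; the robot and the scene stay as the last step left them, time stands still between calls to the robot, and variables do not carry over. Pictures are saved under pics/ and viewed, at most 10 in all, crops included, and the job is handed in when it is done.

```bash
mkdir -p pics; ls
cat > h.py <<'E'
import numpy as np,cv2
from plant import *
from scipy.spatial.transform import Rotation as R
def cam(n):
    p=camera_params(n);Rm=cv2.Rodrigues(np.array(p['rvec'],float))[0];return p,Rm,np.array(p['tvec'],float).ravel()
def cloud(p,Rm,t,d):
    v,u=np.mgrid[0:400,0:640];P=np.stack([(u-p['cx'])/p['fx']*d,(v-p['cy'])/p['fy']*d,d],-1)
    return (P-t)@Rm
def ray(c,uv,z):
    p,Rm,t=c;uv=np.atleast_2d(uv).astype(float)
    D=np.c_[(uv[:,0]-p['cx'])/p['fx'],(uv[:,1]-p['cy'])/p['fy'],np.ones(len(uv))]@Rm;o=-t@Rm
    return o+D*((z-o[2])/D[:,2])[:,None]
E
python3 - <<'E'
from h import *
s=get_state();print(s['clock'],s['tool_pos'],s['eef_rot'],s['contact_force'],s['opening'],grip_point_offset)
for n in('top','side'):
    i,d=snapshot(n);cv2.imwrite(f'pics/{n}0.png',i[...,::-1]);np.savez(f'{n}0.npz',i=i,d=d);p=cam(n);print(n,p[0]['fx'],-p[2]@p[1],p[1][2])
E
```

```text
pics
0.0 [ 0.22735584 -0.5814843   0.23790823] [ 9.82670643e-01  1.85357849e-01 -2.33882021e-04 -9.05437103e-04] [-0.93014655 -0.00751748 -0.95314108] 0.9995321093627131 0.0187
top 408.87492998500755 [0.42649518 0.1102814  1.15496738] [ 0.09798181 -0.01046692 -0.99513316]
side 479.9905286143583 [ 1.31797948 -0.19118602  1.05127423] [-0.59410154  0.24333774 -0.76670079]
```

View pics/top0.png

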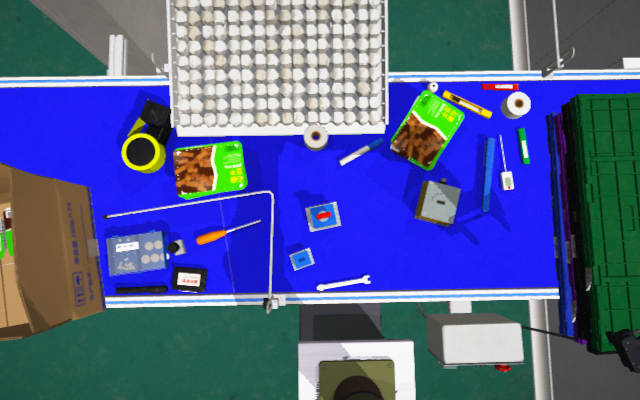

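View pics/side0.png

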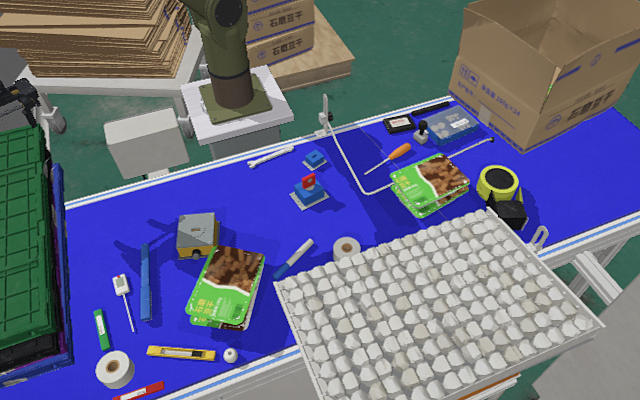

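Candidates: the blue holder with the red handle at top (323,216), or a smaller empty blue holder at (302,259). The interlock is at (437,202), and no other yellow/grey box is seen. The first holder has the key; I'll check its size and look at a close crop.

Run:
```python
from h import *
z=np.load('top0.npz');i,d=z['i'],z['d'];c=cam('top');P=cloud(*c,d)
a=cv2.resize(i[185:285,270:350],None,fx=5,fy=5,interpolation=2);b=cv2.resize(i[165:240,400:475],None,fx=5,fy=5,interpolation=2)
o=np.zeros((500,780,3),np.uint8);o[:,:400]=a;o[:375,405:780]=b;cv2.imwrite('pics/crop1.png',o[...,::-1])
hsv=cv2.cvtColor(i,cv2.COLOR_RGB2HSV)
def rect(m,n,zz=None):
    k=cv2.findContours(m.astype(np.uint8),0,1)[0];k=max(k,key=cv2.contourArea)
    zz=np.median(P[...,2][m]) if zz is None else zz
    w=ray(c,k[:,0],zz)[:,:2].astype(np.float32);print(n,m.sum(),'z',zz,cv2.minAreaRect(w*1000))
def box(u0,u1,v0,v1):
    m=np.zeros((400,640),bool);m[v0:v1,u0:u1]=1;return m
Z=P[...,2]
print('table',np.median(Z[225:235,350:380]))
H=box(300,345,195,235)
rect(H&(Z>.03)&(Z<.047),'blocktop',.04)
red=H&((hsv[...,0]<8)|(hsv[...,0]>172))&(hsv[...,1]>120);rect(red,'red');print(np.percentile(Z[red],[5,50,95]))
rect(box(285,320,245,275)&(Z>.015),'small');print(np.percentile(Z[box(285,320,245,275)],[50,90,99]))
rect(box(405,475,170,235)&(Z>.042)&(Z<.056),'interlock')
for n,(u,v) in dict(rodend=(105,216),rodmid=(200,202),corner=(270,195),low=(270,260),foot=(270,300)).items(): print(n,P[v-1:v+2,u-2:u+3].reshape(-1,3)[P[v-1:v+2,u-2:u+3,2].argmax()] )
q=P[Z>.08];
```

```text
table -0.0007017151353492031
blocktop 399 z 0.04 ((496.60015869140625, 86.68656158447266), (56.0304069519043, 63.99979782104492), 10.917766571044922)
red 63 z 0.08236775877011257 ((495.2681884765625, 86.23253631591797), (12.383403778076172, 34.05290603637695), 10.391094207763672)
[0.07791785 0.08236776 0.08508577]
small 208 z 0.02630095097532258 ((379.1115417480469, 147.975830078125), (37.36602020263672, 42.9879035949707), 18.819833755493164)
[0.00077305 0.02625443 0.0300844 ]
interlock 1212 z 0.04897820967535754 ((528.4923706054688, -232.29371643066406), (92.65057373046875, 100.93157196044922), 74.25044250488281)
rodend [0.50393828 0.68174972 0.02162253]
rodmid [0.54387839 0.42504909 0.02516804]
corner [0.56020464 0.22844337 0.02570011]
low [0.37866619 0.23492123 0.02587238]
foot [0.28244123 0.22708914 0.123938  ]
```

View pics/crop1.png

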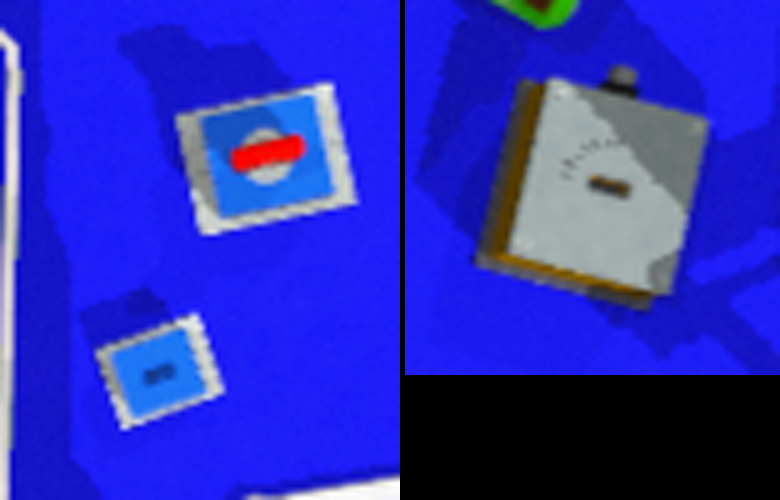

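The crop shows the red key upright in the larger blue holder (56x64 mm measured, so the right one). The look-alike is a smaller empty holder. The interlock's slot is at crop (610,187), about top pixel (441,202), with its stub pointing up. Next I check the corridor height before moving.

Run:
```python
from h import *
z=np.load('top0.npz');i,d=z['i'],z['d'];c=cam('top');P=cloud(*c,d).reshape(-1,3)
for x in np.arange(-.1,.8,.1):
    print('%.1f'%x,[round(float(np.percentile(P[(abs(P[:,0]-x)<.05)&(abs(P[:,1]-y)<.05)][:,2],99)),2) if ((abs(P[:,0]-x)<.05)&(abs(P[:,1]-y)<.05)).sum()>5 else None for y in np.arange(-.8,.3,.1)])
s=get_state();T=R.from_quat(s['eef_rot']).as_matrix();print(T)
# slot pixel: dark in plate
hsv=i[195:210,432:450].sum(2);m=hsv<np.percentile(hsv,12);v,u=np.nonzero(m);print(hsv);print(ray(c,[[u.mean()+432,v.mean()+195]],.05))
def go(p,yaw_y):
    # tool y at angle yaw_y, z down
    y=np.array([np.cos(yaw_y),np.sin(yaw_y),0]);zz=np.array([0,0,-1.]);G=np.c_[np.cross(y,zz),y,zz]
    print('d',T.T@(np.array(p)-s['tool_pos']),R.from_matrix(T.T@G).as_rotvec())
go([.40,-.232,.34],np.radians(-15.75));go([.40,.086,.30],np.radians(10.6))
```

```text
-0.1 [-0.77, None, None, None, -0.77, -0.77, None, None, None, None, -0.77]
0.0 [-0.77, None, None, None, -0.77, -0.77, 0.0, 0.02, 0.13, 0.1, 0.0]
0.1 [-0.77, -0.22, -0.25, -0.77, 0.13, 0.13, 0.13, 0.01, 0.17, 0.01, 0.0]
0.2 [None, None, 0.21, 0.35, 0.13, 0.13, 0.13, 0.0, 0.0, -0.0, -0.0]
0.3 [None, None, 0.22, 0.22, 0.0, 0.0, 0.0, 0.0, 0.01, 0.01, 0.14]
0.4 [None, None, 0.22, 0.22, 0.0, 0.0, 0.0, 0.0, 0.0, 1.15, 0.03]
0.5 [None, 0.21, 0.22, 0.22, 0.03, 0.05, 0.05, 0.0, 0.01, 0.08, 0.02]
0.6 [None, 0.21, 0.22, 0.22, 0.03, 0.05, 0.08, 0.0, 0.01, 0.0, 0.02]
0.7 [None, 0.21, 0.22, 0.22, 0.03, 0.08, 0.08, 0.08, 0.04, 0.04, 0.03]
[[ 9.31258931e-01  3.64357378e-01 -7.10552260e-04]
 [ 3.64358052e-01 -9.31257738e-01  1.49483435e-03]
 [-1.17053366e-04 -1.65097328e-03 -9.99998630e-01]]
[[514 512 501 498 467 475 509 508 508 512 504 505 506 429 342 344 347 341]
 [480 493 431 443 510 514 513 511 506 503 502 500 505 438 361 342 344 341]
 [357 423 501 509 510 510 508 510 511 510 501 505 503 506 440 361 337 340]
 [456 424 470 507 509 504 513 512 511 504 508 508 507 506 502 442 361 345]
 [460 504 511
[... 332 characters left out ...]
 174 264 438 511 511 508 512]
 [513 517 516 518 515 505 507 478 460 418 358 290 352 472 512 508 514 511]
 [510 511 511 516 513 507 502 500 496 501 504 491 487 507 508 507 511 510]
 [510 505 506 508 513 514 508 504 500 504 504 504 505 505 508 506 510 508]
 [506 499 501 505 510 514 516 515 510 508 509 510 508 506 504 504 509 506]
 [504 505 508 509 512 515 521 517 514 512 515 512 513 509 507 510 510 501]
 [509 508 513 511 514 514 516 514 512 511 512 512 519 513 510 508 506 502]]
[[ 0.53261057 -0.24080746  0.05      ]]
d [ 0.28806231 -0.26279742 -0.10159482] [-1.58609342e-03 -6.53270981e-04 -9.22963470e-01]
d [ 0.40393285 -0.55887134 -0.06111951] [-1.46002594e-03 -1.04375418e-03 -1.38285761e+00]
```

Units first: shifts go in units of 50 mm and turns go in units of 0.05 rad. So -0.2 m is -4, -0.1 m is -2, -0.92 rad is -18.4.

```bash
python3 -m handwheel '[[1, 0, 0, -1, 0, 0, 0], [1, 0, 0, -2, 0, 0, 0], [1, 0.8, -0.6, -2, 0, 0, -2.6], [1, 1.6, -1.2, -2, 0, 0, -5.2], [1, 2.4, -2, -2, 0, 0, -7.8], [1, 3, -2.6, -2, 0, 0, -10.4], [1, 3.8, -3.2, -2, 0, 0, -13], [1, 4.6, -4, -2, 0, 0, -15.6], [1, 5.2, -4.6, -2, 0, 0, -18.4], [1, 5.76, -5.26, -2, 0, 0, -18.4]]' 30
python3 - <<'E'
from h import *
p,Rm,t=cam('wrist');print(-t@Rm,Rm[2],p['fx'],get_state()['q'].round(3),get_state()['contact_force'])
i,d=snapshot('wrist');cv2.imwrite('pics/w1.png',i[...,::-1]);np.savez('w1.npz',i=i,d=d,R=Rm,t=t)
E
```

```text
clock: 1.1
tool_pos: [0.4008, -0.2298, 0.3386]
eef_rot: [0.797, 0.604, 0.0, -0.0]
contact_force: [1.1, -0.7, 0.1]
opening: 0.998
finger_force: 0.0
[ 0.42189156 -0.15820339  0.48522335] [-0.07891721 -0.27979704 -0.95681016] 285.65846505001605 [ 0.79   0.376 -0.527  1.879  0.228  0.947 -0.114] [ 1.07456026 -0.74434836  0.12760765]
```

View pics/w1.png

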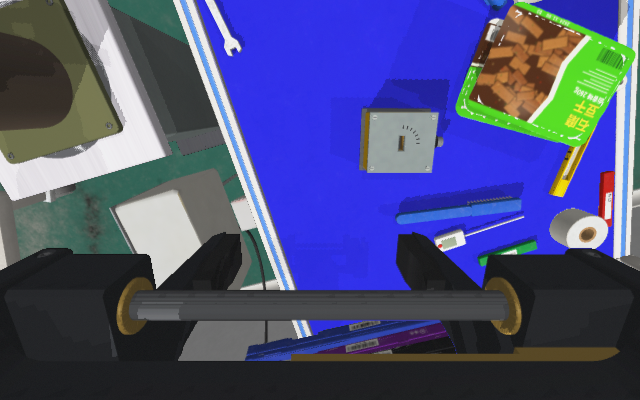

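The wrist view shows the interlock plate around (400,140) with the slot at (402,143) and the stub to the right. I'll measure both in this picture.

Run:
```python
from h import *
z=np.load('w1.npz');i=z['i'];p=camera_params('wrist');c=(p,z['R'],z['t'])
hsv=cv2.cvtColor(i,cv2.COLOR_RGB2HSV);m=np.zeros((400,640),np.uint8)
m[95:185,340:445]=((hsv[...,1]<70)&(hsv[...,2]>80))[95:185,340:445]
m=cv2.morphologyEx(m,2,np.ones((5,5)))
k=max(cv2.findContours(m,0,1)[0],key=cv2.contourArea)
r=cv2.minAreaRect((ray(c,k[:,0],.05)[:,:2]*1000).astype(np.float32));print('plate',r)
g=i.sum(2);f=cv2.fillPoly(np.zeros_like(m),[k],1);f=cv2.erode(f,np.ones((7,7)))
b=np.zeros_like(m);b[130:156,392:411]=1
s=((g<250)|((hsv[...,1]>90)))&(f*b>0);k=max(cv2.findContours(s.astype(np.uint8),0,1)[0],key=cv2.contourArea)
print('slot',cv2.minAreaRect((ray(c,k[:,0],.05)[:,:2]*1000).astype(np.float32)),cv2.minAreaRect(k))
s=get_state();T=R.from_quat(s['eef_rot']).as_matrix()
print(T.T@(np.array([.44,.0867,.30])-s['tool_pos']))
```

```text
plate ((528.934814453125, -237.45562744140625), (90.70707702636719, 100.8240966796875), 74.32027435302734)
slot ((528.408203125, -237.472900390625), (19.66640853881836, 6.024286270141602), 78.99433135986328) ((401.0, 142.5), (13.0, 4.0), 90.0)
[ 0.3071408  -0.04566836  0.04093801]
```

```bash
python3 -m handwheel '[[1, 0.9, 0, 0.2, 0, 0, -1.2], [1, 1.8, 0, 0.6, 0, 0, -2.4], [1, 2.6, 0, 1, 0, 0, -3.6], [1, 3.4, 0.04, 1.4, 0, 0, -4.8], [1, 4.2, 0.08, 1.8, 0, 0, -6], [1, 5, 0.12, 2.2, 0, 0, -7.2], [1, 5.8, 0.12, 2.6, 0, 0, -8.4], [1, 6.6, 0.12, 3, 0, 0, -9.2], [1, 6.6, 0.12, 3.36, 0, 0, -9.2], [0.6, 6.6, 0.12, 3.36, 0, 0, -9.2]]'
python3 - <<'E'
from h import *
p,Rm,t=cam('wrist')
i,d=snapshot('wrist');cv2.imwrite('pics/w2.png',i[...,::-1]);np.savez('w2.npz',i=i,d=d,R=Rm,t=t)
s=get_state();print(s['q'].round(3),s['contact_force'].round(2))
c=(p,Rm,t);hsv=cv2.cvtColor(i,cv2.COLOR_RGB2HSV);P=cloud(p,Rm,t,d)
m=((hsv[...,0]<8)|(hsv[...,0]>172))&(hsv[...,1]>150)&(hsv[...,2]>90)&(abs(P[...,0]-.496)<.06)&(abs(P[...,1]-.086)<.06)
v,u=np.nonzero(m);print(m.sum(),u.mean(),v.mean(),np.percentile(P[m][:,2],[2,50,98]))
mt=m&(P[...,2]>.0815)
k=max(cv2.findContours(mt.astype(np.uint8),0,1)[0],key=cv2.contourArea);print('top',cv2.minAreaRect((ray(c,k[:,0],.084)[:,:2]*1000).astype(np.float32)))
b=(P[...,2]>.036)&(P[...,2]<.0425)&(hsv[...,0]>95)&(hsv[...,0]<125)&(abs(P[...,0]-.496)<.06)&(abs(P[...,1]-.086)<.06)
k=np.vstack(cv2.findContours(b.astype(np.uint8),0,1)[0]);print('block',cv2.minAreaRect((ray(c,k[:,0],.04)[:,:2]*1000).astype(np.float32)))
E
```

```text
clock: 2.15
tool_pos: [0.4949, 0.0838, 0.1686]
eef_rot: [0.639, 0.769, -0.002, -0.001]
contact_force: [0.2, -0.8, 0.2]
opening: 0.935
finger_force: 0.0
[ 0.046  0.676 -0.492  1.988  0.54   0.613 -0.625] [-0.29 -0.15  0.26]
637 319.8445839874411 196.37205651491365 [0.05538811 0.08376705 0.08539489]
top ((495.7508544921875, 84.24946594238281), (10.932413101196289, 37.45840072631836), 10.990891456604004)
block ((497.1318359375, 82.4131851196289), (56.1152229309082, 64.34457397460938), 10.820111274719238)
```

View pics/w2.png

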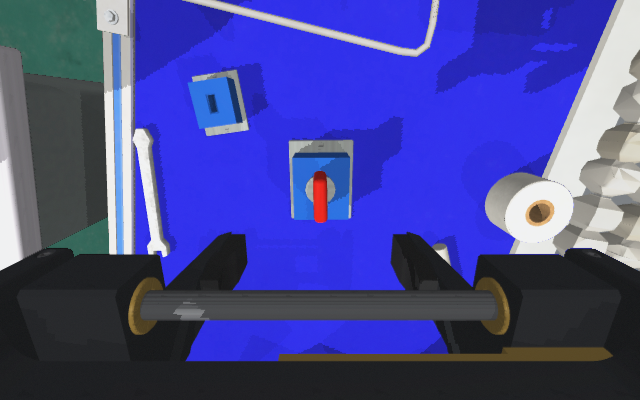

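The red handle stands at (320,197) in wrist view, centred between the fingers; the small holder is apart at (215,102). Descending to grip.

```bash
python3 -m handwheel '[[0.6, 0, 0.02, 0.6, 0, 0, 0], [0.6, 0.02, 0.02, 1.2, 0, 0, 0], [0.6, 0.02, 0.02, 1.8, 0, 0, 0], [0.6, 0.02, 0.02, 2.1, 0, 0, 0], [0.6, 0.02, 0.02, 2.3, 0, 0, 0], [0.6, 0.02, 0.02, 2.392, 0, 0, 0], [0.6, 0.02, 0.02, 2.392, 0, 0, 0]]' 30
python3 -m handwheel '[[0, 0, 0, 0, 0, 0, 0], [0, 0, 0, 0, 0, 0, 0], [0, 0, 0, 0, 0, 0, 0], [0, 0, 0, 0, 0, 0, 0], [0, 0, 0, 0, 0, 0, 0], [0, 0, 0, 0, 0, 0, 0], [0, 0, 0, 0, 0, 0, 0], [0, 0, 0, 0, 0, 0, 0]]' 30
```

```text
clock: 2.9
tool_pos: [0.4976, 0.0841, 0.0515]
eef_rot: [0.64, 0.768, 0.0, 0.0]
contact_force: [0.1, 0.6, -0.2]
opening: 0.599
finger_force: 0.0
clock: 3.7
tool_pos: [0.4972, 0.0846, 0.0512]
eef_rot: [0.64, 0.768, -0.0, 0.0]
contact_force: [-1.2, 0.2, 2.4]
opening: 0.131
finger_force: 30.0
```

In the tool's units: -0.08 m is -1.6, -0.05 m is -1.

```bash
python3 -m handwheel '[[0, 0, 0, -0.1, 0, 0, 0], [0, 0, 0, -0.3, 0, 0, 0], [0, 0, 0, -0.6, 0, 0, 0], [0, 0, 0, -1, 0, 0, 0], [0, 0, 0, -1.6, 0, 0, 0], [0, 0, 0, -2, 0, 0, 0], [0, 0, 0, -2, 0, 0, 0], [0, 0, 0, -2, 0, 0, 0]]'
python3 - <<'E'
from h import *
s=get_state();T=R.from_quat(s['eef_rot']).as_matrix();print(s['tool_pos'],s['q'].round(3),s['contact_force'],s['moment'])
a=np.radians(-15.7);y=np.array([np.cos(a),np.sin(a),0]);z=np.array([0,0,-1.]);G=np.c_[np.cross(y,z),y,z]
print(T.T@(np.array([.529,-.2375,.13])-s['tool_pos']),R.from_matrix(T.T@G).as_rotvec())
p,Rm,t=cam('wrist');c=(p,Rm,t)
i,d=snapshot('wrist');np.savez('w3.npz',i=i,d=d,R=Rm,t=t);P=cloud(p,Rm,t,d)
hsv=cv2.cvtColor(i,cv2.COLOR_RGB2HSV)
m=((hsv[...,0]<8)|(hsv[...,0]>172))&(hsv[...,1]>150)&(hsv[...,2]>90);m[:150]=0;m[:,:250]=0;m[:,400:]=0
v,u=np.nonzero(m);print(m.sum(),u.min(),u.max(),v.min(),v.max());Q=(P[m]-s['tool_pos'])@T;print(np.percentile(Q,[3,50,97],axis=0))
cv2.imwrite('pics/w3.png',cv2.resize(i[130:330,220:420],None,fx=3,fy=3)[...,::-1])
b=(P[...,2]>.036)&(P[...,2]<.0425)&(hsv[...,0]>95)&(hsv[...,0]<125)&(abs(P[...,0]-.496)<.06)&(abs(P[...,1]-.086)<.06)
k=np.vstack(cv2.findContours(b.astype(np.uint8),0,1)[0]);print('block',cv2.minAreaRect((ray(c,k[:,0],.04)[:,:2]*1000).astype(np.float32)))
E
```

```text
clock: 4.5
tool_pos: [0.4973, 0.0843, 0.1515]
eef_rot: [0.64, 0.768, 0.0, 0.0]
contact_force: [-0.1, -0.0, -1.0]
opening: 0.134
finger_force: 30.0
[0.49732935 0.0843403  0.15151312] [ 0.03   0.705 -0.471  2.001  0.578  0.568 -0.661] [-0.08676771 -0.0428903  -0.9514076 ] [-0.04094047 -0.13468899 -0.03266507]
[-0.32226396 -0.02699471  0.02154637] [ 9.02653039e-04 -2.63305774e-05  4.55617253e-01]
1765 306 331 215 289
[[-0.00435097 -0.00482336 -0.03388673]
 [ 0.01272314  0.00030346 -0.03181685]
 [ 0.01861848  0.00578635 -0.00211646]]
block ((497.17193603515625, 82.3143310546875), (56.11105728149414, 64.83800506591797), 10.782929420471191)
```

View pics/w3.png

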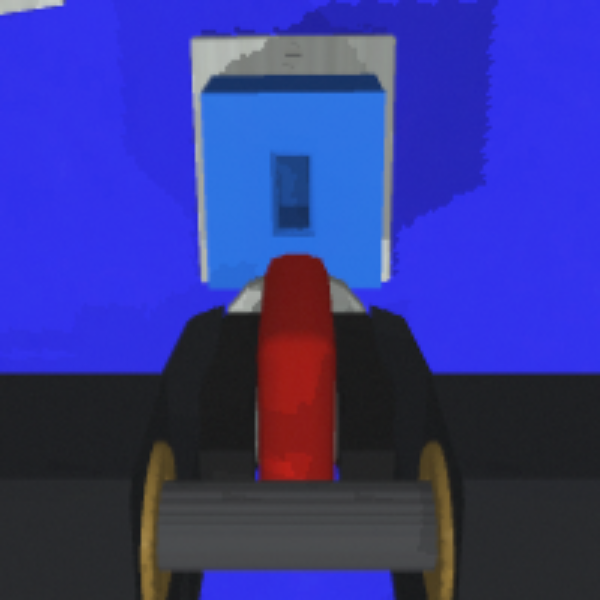

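The key is held upright and centred in the pads (near handle edge at about (297,258) in the crop) and the pocket is empty. Next I hover over the interlock at this height and re-measure the slot.

```bash
python3 -m handwheel '[[0, -0.6, 0, 0, 0, 0, 1], [0, -1.4, -0.12, -0.2, 0, 0, 2], [0, -2.2, -0.2, -0.2, 0, 0, 3.2], [0, -3, -0.26, -0.2, 0, 0, 4.4], [0, -3.8, -0.32, -0.2, 0, 0, 5.6], [0, -4.6, -0.4, -0.2, 0, 0, 6.8], [0, -5.4, -0.46, -0.2, 0, 0, 8], [0, -6, -0.52, -0.2, 0, 0, 9.12], [0, -6.44, -0.54, -0.2, 0, 0, 9.12], [0, -6.44, -0.54, -0.2, 0, 0, 9.12]]'
python3 -m handwheel '[[0, 0, 0, 0, 0, 0, 0], [0, 0, 0, 0, 0, 0, 0]]'
python3 - <<'E'
from h import *
s=get_state();T=R.from_quat(s['eef_rot']).as_matrix();print(s['q'].round(3),s['contact_force'].round(2),s['moment'].round(3))
p,Rm,t=cam('wrist');c=(p,Rm,t);i,d=snapshot('wrist');np.savez('w4.npz',i=i,d=d,R=Rm,t=t);P=cloud(p,Rm,t,d)
hsv=cv2.cvtColor(i,cv2.COLOR_RGB2HSV)
uv=lambda X:(lambda q:(q[0]/q[2]*p['fx']+p['cx'],q[1]/q[2]*p['fy']+p['cy']))(Rm@np.array(X)+t)
u0,v0=map(int,uv([.529,-.2375,.05]));print(u0,v0)
m=np.zeros((400,640),np.uint8);w=(abs(P[...,0]-.529)<.07)&(abs(P[...,1]+.2375)<.07)&(P[...,2]>.04)&(P[...,2]<.056)
m[w&(hsv[...,1]<70)&(hsv[...,2]>80)]=1
k=max(cv2.findContours(cv2.morphologyEx(m,2,np.ones((3,3))),0,1)[0],key=cv2.contourArea)
print('plate',cv2.minAreaRect((ray(c,k[:,0],.05)[:,:2]*1000).astype(np.float32)))
b=np.zeros_like(m);b[v0-25:v0+25,u0-14:u0+14]=1
sl=((i.sum(2)<260)|(hsv[...,1]>90))&(b>0);k=max(cv2.findContours(sl.astype(np.uint8),0,1)[0],key=cv2.contourArea)
print('slot',cv2.minAreaRect((ray(c,k[:,0],.05)[:,:2]*1000).astype(np.float32)),cv2.minAreaRect(k))
cv2.imwrite('pics/w4.png',cv2.resize(i[100:300,220:420],None,fx=3,fy=3)[...,::-1])
E
```

```text
clock: 5.55
tool_pos: [0.5276, -0.2412, 0.1594]
eef_rot: [0.799, 0.601, -0.002, 0.0]
contact_force: [-1.2, 0.8, -0.8]
opening: 0.131
finger_force: 30.0
clock: 5.75
tool_pos: [0.5287, -0.2347, 0.1606]
eef_rot: [0.796, 0.605, 0.0, -0.001]
contact_force: [-0.5, 0.4, -0.4]
opening: 0.132
finger_force: 30.0
[ 0.596  0.761 -0.446  1.773  0.468  0.716 -0.373] [-0.52  0.37 -0.35] [-0.006 -0.045 -0.02 ]
318 195
plate ((528.9949951171875, -238.02072143554688), (90.27339172363281, 99.83068084716797), 74.13374328613281)
slot ((528.9219360351562, -238.1376953125), (19.654499053955078, 5.701606273651123), 74.48179626464844) ((319.0, 196.0), (20.0, 6.0), 90.0)
```

View pics/w4.png

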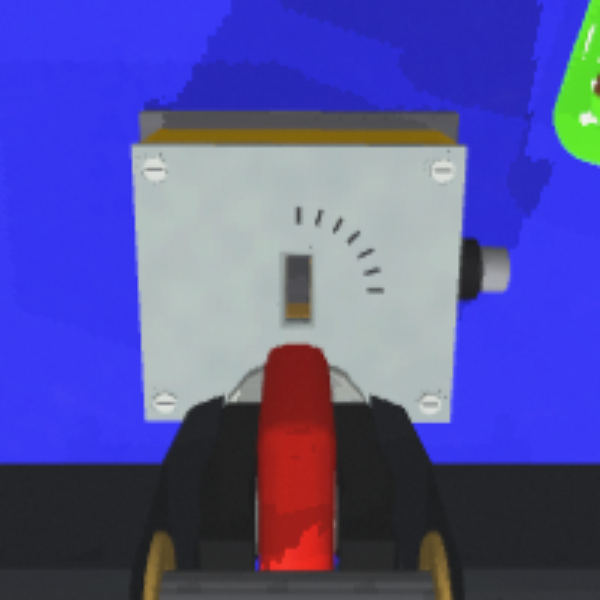

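Slot seen at crop (298,288), aligned with the held key and just ahead of it. The marks on the plate confirm the turn direction. I'll lower to just above the plate and let the arm settle.

In the tool's units: 0.064 m is 1.28, 0.06 m is 1.2.

```bash
python3 -m handwheel '[[0, 0, 0, 0.4, 0, 0, 0], [0, 0, 0, 0.8, 0, 0, 0], [0, 0, 0, 1.2, 0, 0, 0], [0, 0, 0, 1.28, 0, 0, 0], [0, 0, 0, 1.28, 0, 0, 0], [0, 0, 0, 1.28, 0, 0, 0], [0, 0, 0, 1.28, 0, 0, 0]]'
cat > st.py <<'E'
from h import *
s=get_state();T=R.from_quat(s['eef_rot']).as_matrix();e=np.array([.529,-.2381,0])-s['tool_pos'];print('pos',s['tool_pos'].round(4),'slot in tool',(T.T@e).round(4)[:2],'yaw_y',np.degrees(np.arctan2(T[1,1],T[0,1])).round(2),'F',s['contact_force'].round(2),'M',s['moment'].round(3),'q7',s['q'][6].round(3),'op',s['opening'])
E
python3 st.py; python3 -m handwheel '[[0, 0, 0, 0, 0, 0, 0]]' >/dev/null; python3 st.py;python3 -m handwheel '[[0, 0, 0, 0, 0, 0, 0]]' >/dev/null; python3 st.py
```

```text
clock: 6.5
tool_pos: [0.5297, -0.2369, 0.0982]
eef_rot: [0.797, 0.604, 0.001, 0.001]
contact_force: [-0.5, 0.9, 0.2]
opening: 0.132
finger_force: 30.0
pos [ 0.5297 -0.2369  0.0982] slot in tool [-0.0013 -0.0005] yaw_y -15.68 F [-0.55  0.93  0.2 ] M [-0.055 -0.059  0.   ] q7 -0.429 op 0.13236507705012848
pos [ 0.5294 -0.2372  0.098 ] slot in tool [-0.001  -0.0003] yaw_y -15.71 F [-0.13  0.11 -0.  ] M [-0.014 -0.08  -0.014] q7 -0.43 op 0.13258816811101753
pos [ 0.5292 -0.2371  0.0977] slot in tool [-0.001 -0.   ] yaw_y -15.71 F [ 0.45 -0.63 -0.25] M [-0.021 -0.065  0.061] q7 -0.43 op 0.13493734215089148
```

In the tool's units: -0.001 m is -0.02, 0.021 m is 0.42.

```bash
python3 -m handwheel '[[0, -0.02, 0, 0.1, 0, 0, 0], [0, -0.02, 0, 0.2, 0, 0, 0], [0, -0.02, 0, 0.26, 0, 0, 0], [0, -0.02, 0, 0.32, 0, 0, 0], [0, -0.02, 0, 0.38, 0, 0, 0], [0, -0.02, 0, 0.42, 0, 0, 0], [0, -0.02, 0, 0.42, 0, 0, 0]]';python3 st.py
```

```text
clock: 7.4
tool_pos: [0.5285, -0.2378, 0.0758]
eef_rot: [0.797, 0.604, -0.0, -0.0]
contact_force: [-0.4, 0.1, -0.5]
opening: 0.133
finger_force: 30.0
pos [ 0.5285 -0.2378  0.0758] slot in tool [-0.0001  0.0006] yaw_y -15.69 F [-0.38  0.1  -0.48] M [-0.064 -0.048  0.023] q7 -0.446 op 0.1325010940119195
```

In the tool's units: 0.0145 m is 0.29, 0.013 m is 0.26.

```bash
python3 -m handwheel '[[0, 0, 0, 0.08, 0, 0, 0], [0, 0, 0, 0.16, 0, 0, 0], [0, 0, 0, 0.22, 0, 0, 0], [0, 0, 0, 0.26, 0, 0, 0], [0, 0, 0, 0.29, 0, 0, 0], [0, 0, 0, 0.29, 0, 0, 0], [0, 0, 0, 0.29, 0, 0, 0]]';python3 st.py
```

```text
clock: 8.1
tool_pos: [0.5287, -0.2379, 0.0616]
eef_rot: [0.797, 0.604, 0.0, 0.0]
contact_force: [-0.1, 0.7, -0.6]
opening: 0.132
finger_force: 30.0
pos [ 0.5287 -0.2379  0.0616] slot in tool [-0.0001  0.0003] yaw_y -15.7 F [-0.06  0.67 -0.64] M [ 0.022 -0.014  0.037] q7 -0.458 op 0.1320939630986535
```

No contact yet; I'll press on in small steps until the collar seats.

In the tool's units: 0.001 m is 0.02, 0.0005 m is 0.01.

```bash
python3 -m handwheel '[[0, 0, 0, 0.01, 0, 0, 0], [0, 0, 0, 0.02, 0, 0, 0], [0, 0, 0, 0.02, 0, 0, 0]]' | grep -E 'pos|contact'; python3 -m handwheel '[[0, 0, 0, 0.01, 0, 0, 0], [0, 0, 0, 0.02, 0, 0, 0], [0, 0, 0, 0.02, 0, 0, 0]]'| grep -E 'pos|contact';python3 st.py
```

```text
tool_pos: [0.5287, -0.2379, 0.0612]
contact_force: [-1.1, 1.1, 5.3]
tool_pos: [0.5287, -0.2379, 0.0612]
contact_force: [-4.1, 1.6, 13.4]
pos [ 0.5287 -0.2379  0.0612] slot in tool [-0.0001  0.0003] yaw_y -15.69 F [-4.05  1.62 13.39] M [0.267 0.608 0.021] q7 -0.46 op 0.13215336339350106
```

In the tool's units: -0.0013 m is -0.026.

```bash
python3 -m handwheel '[[0, 0, 0, -0.026, 0, 0, 0], [0, 0, 0, -0.026, 0, 0, 0]]' >/dev/null; python3 st.py
python3 -m handwheel '[[0, 0, 0, 0, 0, 0, 1.6], [0, 0, 0, 0, 0, 0, 3.2], [0, 0, 0, 0, 0, 0, 4.8], [0, 0, 0, 0, 0, 0, 6], [0, 0, 0, 0, 0, 0, 6]]'>/dev/null;python3 st.py
python3 -m handwheel '[[0, 0, 0, 0, 0, 0, 1], [0, 0, 0, 0, 0, 0, 2], [0, 0, 0, 0, 0, 0, 3], [0, 0, 0, 0, 0, 0, 4], [0, 0, 0, 0, 0, 0, 4]]'>/dev/null;python3 st.py
```

```text
pos [ 0.5287 -0.2379  0.0612] slot in tool [-0.0001  0.0003] yaw_y -15.7 F [-1.95  0.85  6.66] M [ 0.166  0.206 -0.014] q7 -0.459 op 0.12919441779957433
pos [ 0.5285 -0.2375  0.0612] slot in tool [-0.0002  0.0008] yaw_y -32.93 F [-2.61  0.9   5.83] M [0.252 0.389 0.028] q7 -0.664 op 0.13299099162770317
pos [ 0.5284 -0.2375  0.0612] slot in tool [0.     0.0008] yaw_y -44.38 F [-1.14  0.99  5.87] M [0.249 0.413 0.014] q7 -0.795 op 0.1362697591705114
```

```bash
python3 -m handwheel '[[0, 0, 0, -0.008, 0, 0, 1], [0, 0, 0, -0.008, 0, 0, 2], [0, 0, 0, -0.008, 0, 0, 2]]'>/dev/null;python3 st.py
for k in 1 2; do python3 -m handwheel '[[0, 0, 0, 0, 0, 0, 1], [0, 0, 0, 0, 0, 0, 2], [0, 0, 0, 0, 0, 0, 2]]'>/dev/null;python3 st.py; done
```

```text
pos [ 0.5284 -0.2376  0.0613] slot in tool [0.0001 0.0008] yaw_y -50.06 F [-0.74  1.46  3.  ] M [0.263 0.288 0.045] q7 -0.859 op 0.13436346953729075
pos [ 0.5284 -0.2376  0.0612] slot in tool [0.0002 0.0008] yaw_y -55.74 F [-1.87  1.21  3.06] M [0.319 0.344 0.06 ] q7 -0.922 op 0.13198215507669395
pos [ 0.5284 -0.2376  0.0612] slot in tool [0.0003 0.0008] yaw_y -61.43 F [-1.59  2.47  1.97] M [0.382 0.31  0.034] q7 -0.985 op 0.13420109848641495
```

In the tool's units: 0.08 rad is 1.6.

```bash
python3 -m handwheel '[[0, 0, 0, 0, 0, 0, 0.8], [0, 0, 0, 0, 0, 0, 1.6], [0, 0, 0, 0, 0, 0, 1.6]]'>/dev/null;python3 st.py
```

```text
pos [ 0.5285 -0.2376  0.0613] slot in tool [0.0003 0.0007] yaw_y -66.15 F [-1.75  2.26  3.84] M [0.599 0.459 0.058] q7 -1.037 op 0.13276919764187323
```

```bash
for k in 1 2 3; do python3 -m handwheel '[[0, 0, 0, 0, 0, 0, 0.8], [0, 0, 0, 0, 0, 0, 1.4], [0, 0, 0, 0, 0, 0, 1.4]]'>/dev/null;python3 st.py|cut -c 70-; python3 -m handwheel '[[0, 0, 0, 0, 0, 0, 0]]'>/dev/null;python3 st.py|cut -c 100-; done
```

```text
17 F [-2.85  2.88  3.64] M [0.643 0.501 0.038] q7 -1.08 op 0.13505449168034278
757 0.515 0.046] q7 -1.08 op 0.13057563485124643
19 F [-2.69  3.28  3.59] M [0.848 0.609 0.088] q7 -1.124 op 0.13166875303150477
898 0.58  0.057] q7 -1.123 op 0.13554932298983308
2 F [-2.91  4.16  3.12] M [1.049 0.641 0.129] q7 -1.167 op 0.12690842653809267
979 0.601 0.172] q7 -1.167 op 0.1299772427455902
```

In the tool's units: -0.0005 m is -0.01, -0.0002 m is -0.004, 0.05 rad is 1.

```bash
python3 -m handwheel '[[0, -0.004, -0.01, 0, 0, 0, 0.6], [0, -0.004, -0.01, 0, 0, 0, 1], [0, -0.004, -0.01, 0, 0, 0, 1]]'>/dev/null;python3 st.py|cut -c 50-; for k in 1 2; do python3 -m handwheel '[[0, 0, 0, 0, 0, 0, 0]]'>/dev/null;python3 st.py|cut -c 50-; done
```

```text
4 0.0005] yaw_y -81.05 F [-1.46  3.99  1.3 ] M [0.8   0.447 0.188] q7 -1.198 op 0.12934000439265206
4 0.0005] yaw_y -81.01 F [-1.71  3.38  0.56] M [0.817 0.36  0.218] q7 -1.198 op 0.1342189412329773
4 0.0005] yaw_y -81.01 F [-1.86  3.13  0.8 ] M [0.685 0.427 0.225] q7 -1.198 op 0.1315618993954336
```

```bash
python3 -m handwheel '[[0, 0, 0, 0.006, 0, 0, 0.6], [0, 0, 0, 0.006, 0, 0, 1.2], [0, 0, 0, 0.006, 0, 0, 1.2]]'>/dev/null;python3 st.py|cut -c 50-; for k in 1 2 3; do python3 -m handwheel '[[0, 0, 0, 0, 0, 0, 0], [0, 0, 0, 0, 0, 0, 0], [0, 0, 0, 0, 0, 0, 0]]'>/dev/null;python3 st.py|cut -c 50-; done
```

```text
4 0.0005] yaw_y -84.52 F [-2.61  3.43  4.53] M [0.803 0.453 0.28 ] q7 -1.236 op 0.13381845485537572
4 0.0005] yaw_y -84.45 F [-2.18  3.47  5.78] M [0.781 0.568 0.211] q7 -1.235 op 0.13236851097467833
4 0.0005] yaw_y -84.45 F [-1.6   3.09  4.91] M [0.705 0.495 0.259] q7 -1.235 op 0.1339588553543118
4 0.0005] yaw_y -84.45 F [-3.28  2.5   4.59] M [0.719 0.547 0.228] q7 -1.235 op 0.13135185538009891
```

Leaned at about 0.2 N m net (about 0.17 rad deflection) for around 1 s. Now back home.

In the tool's units: -1 rad is -20.

```bash
python3 -m handwheel '[[0, 0, 0, 0, 0, 0, -1.6], [0, 0, 0, 0, 0, 0, -4], [0, 0, 0, 0, 0, 0, -6.4], [0, 0, 0, 0, 0, 0, -8.8], [0, 0, 0, 0, 0, 0, -11.2], [0, 0, 0, 0, 0, 0, -13.6], [0, 0, 0, 0, 0, 0, -16], [0, 0, 0, 0, 0, 0, -18.4], [0, 0, 0, 0, 0, 0, -20], [0, 0, 0, 0, 0, 0, -20]]'>/dev/null;python3 st.py
python3 -m handwheel '[[0, 0, 0, 0, 0, 0, -1], [0, 0, 0, 0, 0, 0, -2], [0, 0, 0, 0, 0, 0, -3], [0, 0, 0, 0, 0, 0, -4], [0, 0, 0, 0, 0, 0, -4]]'>/dev/null;python3 st.py
python3 -m handwheel '[[0, 0, 0, 0, 0, 0, -0.8], [0, 0, 0, 0, 0, 0, -1.6], [0, 0, 0, 0, 0, 0, -1.6]]'>/dev/null;python3 st.py
```

```text
pos [ 0.5283 -0.2378  0.0613] slot in tool [0.0001 0.0007] yaw_y -27.18 F [-3.4   3.2   6.01] M [ 0.662  0.579 -0.029] q7 -0.598 op 0.13215053621244746
pos [ 0.5283 -0.2378  0.0612] slot in tool [-0.0001  0.0008] yaw_y -15.76 F [-3.33  3.46  6.24] M [ 0.664  0.593 -0.019] q7 -0.462 op 0.129165093312333
pos [ 0.5283 -0.2378  0.0612] slot in tool [-0.0001  0.0007] yaw_y -11.19 F [-2.9   1.87  7.02] M [ 0.606  0.569 -0.032] q7 -0.407 op 0.13196015301314692
```

```bash
for k in 1 2 3; do python3 -m handwheel '[[0, 0, 0, 0, 0, 0, -0.4], [0, 0, 0, 0, 0, 0, -0.8], [0, 0, 0, 0, 0, 0, -0.8]]'>/dev/null;python3 st.py;done
```

```text
pos [ 0.5283 -0.2378  0.0612] slot in tool [-0.0001  0.0007] yaw_y -8.94 F [-1.87  2.97  6.77] M [ 0.638  0.555 -0.066] q7 -0.379 op 0.13602372157342305
pos [ 0.5282 -0.2379  0.0613] slot in tool [-0.0002  0.0008] yaw_y -6.7 F [-2.4   3.19  6.86] M [ 0.73   0.608 -0.258] q7 -0.351 op 0.1325026570175639
pos [ 0.5283 -0.2379  0.0612] slot in tool [-0.0002  0.0007] yaw_y -4.46 F [-1.97  3.84  5.79] M [ 0.681  0.559 -0.519] q7 -0.323 op 0.1364241350368235
```

Hard home limit felt (Mz -0.5). Re-centre the key in its play and draw out.

```bash
python3 -m handwheel '[[0, 0, 0, 0, 0, 0, 2], [0, 0, 0, 0, 0, 0, 3.92], [0, 0, 0, 0, 0, 0, 3.92]]'>/dev/null;python3 st.py
python3 -m handwheel '[[0, 0, 0, -0.06, 0, 0, 0], [0, 0, 0, -0.12, 0, 0, 0], [0, 0, 0, -0.2, 0, 0, 0], [0, 0, 0, -0.28, 0, 0, 0], [0, 0, 0, -0.28, 0, 0, 0]]'>/dev/null;python3 st.py
```

```text
pos [ 0.5288 -0.238   0.0612] slot in tool [-0.0001  0.0001] yaw_y -15.58 F [-1.41  1.42  5.16] M [0.523 0.288 0.041] q7 -0.461 op 0.1356827426017087
pos [ 0.5289 -0.238   0.0757] slot in tool [-0.0001  0.0001] yaw_y -15.48 F [ 0.16  1.01 -0.81] M [ 0.076 -0.082  0.   ] q7 -0.448 op 0.1295970271749398
```

In the tool's units: -0.08 m is -1.6, -0.055 m is -1.1.

```bash
python3 -m handwheel '[[0, 0, 0, -0.2, 0, 0, 0], [0, 0, 0, -0.6, 0, 0, 0], [0, 0, 0, -1.1, 0, 0, 0], [0, 0, 0, -1.6, 0, 0, 0], [0, 0, 0, -1.6, 0, 0, 0], [0, 0, 0, -1.6, 0, 0, 0]]'>/dev/null
python3 - <<'E'
from h import *
s=get_state();T=R.from_quat(s['eef_rot']).as_matrix();print(s['clock'],s['tool_pos'])
a=np.radians(10.5);y=np.array([np.cos(a),np.sin(a),0]);z=np.array([0,0,-1.]);G=np.c_[np.cross(y,z),y,z]
print(T.T@(np.array([.4972,.0845,.15])-s['tool_pos']),R.from_matrix(T.T@G).as_rotvec())
p,Rm,t=cam('wrist');i,d=snapshot('wrist');P=cloud(p,Rm,t,d);hsv=cv2.cvtColor(i,cv2.COLOR_RGB2HSV)
m=((hsv[...,0]<8)|(hsv[...,0]>172))&(hsv[...,1]>150)&(hsv[...,2]>90);m[:150]=0;m[:,:250]=0;m[:,400:]=0
v,u=np.nonzero(m);print(m.sum(),u.min(),u.max(),v.min(),v.max())
E
```

```text
18.1 [ 0.52833715 -0.23800683  0.15556793]
[ 0.30247213 -0.11616553  0.00523042] [ 0.0008182   0.00094584 -0.45368377]
1778 306 331 215 289
```

Key pixels are identical to the first lift, so it did not slip in the grip. Going back over the holder.

In the tool's units: 0.3025 m is 6.05, 0.29 m is 5.8, -0.454 rad is -9.08.

```bash
python3 -m handwheel '[[0, 0.5, -0.2, 0, 0, 0, -0.8], [0, 1.2, -0.5, 0, 0, 0, -2], [0, 2, -0.8, 0, 0, 0, -3.2], [0, 2.8, -1.1, 0, 0, 0, -4.4], [0, 3.6, -1.4, 0, 0, 0, -5.6], [0, 4.4, -1.7, 0, 0, 0, -6.8], [0, 5.2, -2, 0, 0, 0, -8], [0, 5.8, -2.24, 0, 0, 0, -9.08], [0, 6.05, -2.32, 0.1, 0, 0, -9.08], [0, 6.05, -2.32, 0.1, 0, 0, -9.08]]'>/dev/null
python3 -m handwheel '[[0, 0, 0, 0.4, 0, 0, 0], [0, 0, 0, 0.8, 0, 0, 0], [0, 0, 0, 1.1, 0, 0, 0], [0, 0, 0, 1.2, 0, 0, 0], [0, 0, 0, 1.2, 0, 0, 0], [0, 0, 0, 1.2, 0, 0, 0], [0, 0, 0, 1.2, 0, 0, 0]]'
sed 's/\.529,-\.2381/.4972,.0845/' st.py > st2.py; python3 st2.py
```

```text
clock: 19.85
tool_pos: [0.4977, 0.0848, 0.0906]
eef_rot: [0.639, 0.769, 0.0, 0.0]
contact_force: [0.3, 0.2, -0.7]
opening: 0.131
finger_force: 30.0
pos [0.4977 0.0848 0.0906] slot in tool [-0.0002 -0.0007] yaw_y 10.51 F [ 0.3   0.2  -0.65] M [-0.005 -0.052 -0.003] q7 -0.753 op 0.1309888325986223
```

In the tool's units: 0.027 m is 0.54, 0.025 m is 0.5.

```bash
python3 -m handwheel '[[0, 0, -0.01, 0.14, 0, 0, 0], [0, 0, -0.01, 0.28, 0, 0, 0], [0, 0, -0.01, 0.4, 0, 0, 0], [0, 0, -0.01, 0.5, 0, 0, 0], [0, 0, -0.01, 0.54, 0, 0, 0], [0, 0, -0.01, 0.54, 0, 0, 0]]'>/dev/null;python3 st2.py
python3 -m handwheel '[[0, 0, 0, 0.08, 0, 0, 0], [0, 0, 0, 0.16, 0, 0, 0], [0, 0, 0, 0.21, 0, 0, 0], [0, 0, 0, 0.25, 0, 0, 0], [0, 0, 0, 0.25, 0, 0, 0]]'>/dev/null;python3 st2.py
```

```text
pos [0.4965 0.0849 0.0626] slot in tool [-0.0005  0.0006] yaw_y 10.56 F [-0.25 -0.45 -0.34] M [-0.038 -0.077  0.013] q7 -0.793 op 0.14172814813347237
pos [0.4967 0.0849 0.0512] slot in tool [-0.0004  0.0004] yaw_y 10.56 F [-1.44 -0.53  8.03] M [-0.07   0.237  0.028] q7 -0.809 op 0.1321934029007437
```

Seated on the collar with 8 N at the original height. Easing off, releasing gently and retreating.

In the tool's units: -0.0007 m is -0.014.

```bash
python3 -m handwheel '[[0, 0, 0, -0.014, 0, 0, 0], [0.2, 0, 0, -0.014, 0, 0, 0], [0.3, 0, 0, -0.014, 0, 0, 0], [0.5, 0, 0, -0.014, 0, 0, 0], [0.6, 0, 0, -0.014, 0, 0, 0], [0.6, 0, 0, -0.014, 0, 0, 0]]'
python3 -m handwheel '[[0.6, 0, 0, -0.4, 0, 0, 0], [0.6, 0, 0, -1, 0, 0, 0], [0.6, 0, 0, -1.8, 0, 0, 0], [0.6, 0, 0, -2.6, 0, 0, 0], [0.6, 0, 0, -2.6, 0, 0, 0], [0.6, 0, 0, -2.6, 0, 0, 0]]'
python3 - <<'E'
from h import *
p,Rm,t=cam('wrist');c=(p,Rm,t);i,d=snapshot('wrist');P=cloud(p,Rm,t,d);hsv=cv2.cvtColor(i,cv2.COLOR_RGB2HSV)
N=(abs(P[...,0]-.496)<.06)&(abs(P[...,1]-.086)<.06)
m=((hsv[...,0]<8)|(hsv[...,0]>172))&(hsv[...,1]>150)&(hsv[...,2]>90)&N
print(np.percentile(P[m][:,2],[2,50,90,98]))
k=max(cv2.findContours((m&(P[...,2]>.0815)).astype(np.uint8),0,1)[0],key=cv2.contourArea);print('top',cv2.minAreaRect((ray(c,k[:,0],.084)[:,:2]*1000).astype(np.float32)))
a=cv2.resize(i[100:260,240:400],None,fx=3,fy=3)
j,_=snapshot('top');b=cv2.resize(j[140:300,160:480],(640//2*1,160));o=np.zeros((480,800,3),np.uint8);o[:,:480]=a;o[:160,480:]=b
j,_=snapshot('side');o[170:330,480:]=j[130:290,170:490];cv2.imwrite('pics/end.png',o[...,::-1])
E
```

```text
clock: 21.55
tool_pos: [0.4968, 0.0849, 0.0511]
eef_rot: [0.639, 0.769, -0.0, 0.0]
contact_force: [0.7, 0.4, -0.1]
opening: 0.538
finger_force: 0.0
clock: 22.15
tool_pos: [0.4972, 0.0847, 0.1818]
eef_rot: [0.639, 0.769, 0.001, 0.001]
contact_force: [-1.2, -0.2, 0.3]
opening: 0.6
finger_force: 0.0
[0.0579678  0.08366403 0.08483916 0.08526716]
top ((497.3525085449219, 84.97652435302734), (10.888317108154297, 38.27306365966797), 10.1144380569458)
```

View pics/end.png

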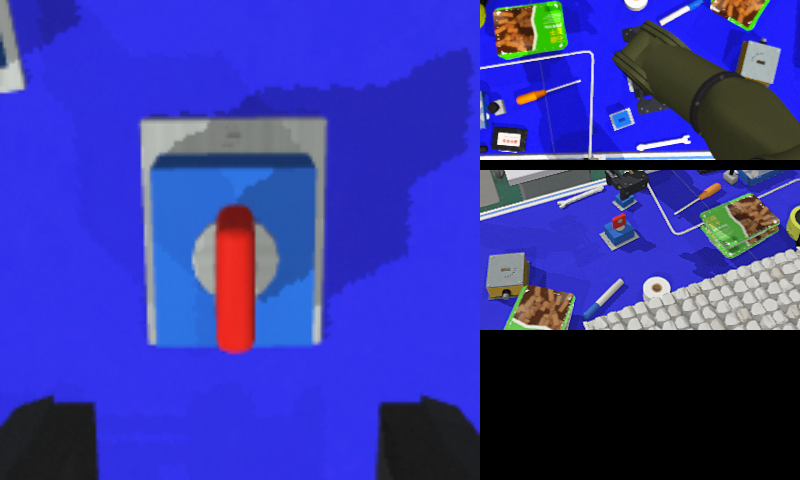

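The key stands upright in its holder, at crop (235,270), with its collar on the block and its top at 84 mm as at the start. The other things look undisturbed, and the gripper is clear.

```bash
python3 -c "
from plant import *
print(finish_job())"
```

```text
the job is handed in; nothing more can be done
None
```

The key was pushed home, leaned on the sprung stop for about 1 s (estimated 0.15–0.2 rad), turned back home and stood fully down in its holder again; I handed the job in at about 22 s without seeing a verdict.

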